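Index the model turntable by its knurled dial and lock it

TASK

With a fingertip on the black knurled dial of the blue control unit, turn it clockwise, click by click, until it has clicked into the position with the red mark (the turntable bridge then lines up with the red-ended track); only then push the orange locking slide fully across to its stop towards the left of the unit as seen from the robot, and leave both there. Touch and push only: do not pinch or pull up the dial, do not push the bridge or turntable, and leave the grey throttle unit and all the other things as they are.

Things in the scene. Friction and masses are not known exactly. Their poses are not given: they have to be found in the camera images.
- unit: Turntable control unit: BLUE metal box fixed to the layout, 190 (its x) x 140 (its y) x 50 mm high, the one with a BLACK dial with a yellow pointer and an orange slide tab. Origin: centre of its underside; z up. On its top face the dial's axis stands at its (+30, 0) mm; the slide runs along its y at its x = -65 mm. Four tick marks on the top face around the dial, the third (clockwise) thick and red, the others thin and white.
- dial_top (a point): Centre of the flat rubber-faced top of the black knurled dial, on its vertical axis, 78 mm above the layout. Dial 90 mm across, 22 mm thick. x axis: along the yellow pointer, turning with it. Cushioned: pressed down it sinks up to 6 mm (1.5 N/mm, then a hard stop) and still turns; a fingertip pressed 4 to 5 mm down about 30 mm from the axis carries it round by friction.
- dial (a joint): Angle of the black dial, rad, growing clockwise seen from above, end stops at -0.15 and 2.50. It clicks into detents at 0, 0.785, 1.571 (the red mark: the target) and 2.356 (45 degrees apart). It may start at 0 or at 0.785. A detent pulls the dial in from up to about half-way to its neighbour; turning over the hump takes about 0.06 N m. At angle q the pointer points 1.178 - q (rad, counter-clockwise) from the unit's +x axis.
- lock_top (a point): Centre of the top of the orange tab of the locking slide on the blue unit, 70 mm above the layout's surface. The tab is 28 (unit x) x 14 (unit y) x 18 mm high and its underside is 2 mm above the box.
- lock (a joint): Travel of the locking slide, m, growing as the tab moves along the unit's +y: 0 unlocked, 0.030 at the stop, fully locked. It starts between 0 and 0.006, slides with about 1.5 N of friction and stays where it is left.
- turntable: Model locomotive turntable fixed to the layout, 176 mm across, 9 mm high, with four short stub tracks on its far side, the third (clockwise) ending in a red buffer block, the others in black ones (25 mm high, 134 mm from the centre). Its wooden bridge with yellow rails (top about 22 mm high) is driven one to one by the black dial and stands in line with the red-ended stub at dial angle 1.571. Origin: centre of its underside. Not to be touched.
- throttle: Throttle unit, a bystander: GREY box of the same shape and size as the blue unit, with a RED dial and a grey slide tab (same places). Origin: centre of its underside. To be left alone.
- throttle_dial (a joint): Angle of the red dial on the grey throttle unit, rad, starts at 0; must not be turned.
- throttle_slide (a joint): Travel of the grey slide on the throttle unit, m, starts at 0; must not be moved.
- signal: Loose model signal on a round foot 26 mm across, 96 mm tall with a 10 x 14 mm head, standing between the two units. Origin: centre of its underside.
- paint: Loose small paint jar, 36 mm across, 45 mm tall, on the robot's side of the units. Origin: centre of its underside.
- loco: Loose red model locomotive, 170 x 32 x 42 mm, on the siding at the left. Origin: centre of its underside.
- wagon: Loose green model wagon, 130 x 32 x 38 mm, on the same siding. Origin: centre of its underside.
- hut: Loose ochre model hut with a brown roof, 84 x 74 x 65 mm, at the right. Origin: centre of its underside.
- driver: Loose screwdriver, red handle, about 200 mm long and under 40 mm high, lying at the right. Origin: centre of its underside.
- water: Loose water bottle, 64 mm across, 190 mm tall, at the right. Origin: centre of its underside.
Mind the look-alikes: they are no part of the job. What is meant by the unit is not pink, and is the larger of those in its own colour.

How it is judged:
By the outcome, as a careful person would: the job done as asked, in the order asked, and still so for the second after the job is handed in, with the robot touching nothing.
It also fails if it takes over 51 s, if anything falls off the work surface, if the arm or the gripper's body presses on something with over 40 N, if the wrist force passes 120 N, or if a joint passes its speed limit or range.

ROBOT

A 6-joint arm with a two-finger parallel gripper is mounted at the origin on the work surface. World frame = base frame: x ahead of the robot, y to its left, z up, the work surface at z = 0. Lengths are in m, angles in rad, forces in N, time in s.
With the tool pointing down it reaches from about 0.275 to 0.975 m from the base axis. Payload 8.4 kg.
Tool frame: the origin (TCP) lies midway between the tips of the shut fingers; the grasp point (between the pads) lies arm.grip_depth behind it (arm.grip_depth is the distance from the TCP to the grasp point, in m); z points along the fingers, y is the line along which they close (so a half turn about z gives the same grasp; the last joint's range is limited). The gripper opens to 92 mm and grips with 3 to 60 N. Pads are 20 mm wide; open, the fingers measure 128 mm over their backs; the gripper's body (75 mm by 189 mm) begins 69 mm behind the grasp point.
Start: joints at [-1.316, 0.353, 1.633, -0, 1.155, -0.002], TCP at [0.159, -0.605, 0.188] pointing down, gripper open.
Joint ranges: [-2.63, 2.63], [-0.92, 2.1], [0.06, 2.66], [-1.3, 4.44], [0, 2.69], [-3.02, 3.02]. Speed limits (rad/s): [2.22, 2.22, 2.79, 3.14, 3.14, 3.14].

INTERFACE

Orientations are given as [roll, pitch, yaw] about the fixed x, y, z axes, in that order (R = Rz(yaw) Ry(pitch) Rx(roll)).
In Python, from plant import arm, hand, capture gives the robot as it stands. Calls block until the motion is done:
- arm.goto(position, orientation): joint-space move of the TCP to a pose.
- arm.move_l(position, attitude=None, feed=0.15, threshold=None): straight line of the TCP; attitude=None keeps the orientation; feed is the mean speed in m/s. With threshold (N) it stops when the force on the tool has changed by that much, and returns True; else False.
- arm.set_joints(angles): joint-space move.
- hand.let_go() and hand.grasp(strength=None): open the fingers fully, or close them until they stop; strength is the grip in N (None keeps the last).
- arm.pause(seconds).
- arm.ik(position, orientation): joint angles nearest the present ones, or None.
- capture(name): name is "side" or "top"; returns a dict with "image" (480x640x3 uint8, red, green, blue), "camera_matrix" (3x3 intrinsics, pixels), "cam_to_world" (4x4, takes a point from camera to world coordinates). Camera axes: x right, y down, z forward; pixel columns grow to the right and rows downward; lengths in m; the calibration is good to about 2 mm. A picture is of the moment at which its call begins. There is no depth.
A pose or a line that the arm cannot do raises arm.IKError and nothing moves.
- arm.close_job(): hands the job in; it is judged then, once.
Readings, each from a call of its own:
- arm.read_t(): time.
- arm.read_joint_pos(): joint angles.
- arm.read_joint_velocities(): joint speeds.
- arm.read_joint_efforts(): joint torques, N m.
- arm.read_tcp_pos(): TCP position.
- arm.read_orientation(): TCP orientation.
- arm.read_force(): force on the tool from outside, world axes, zero at the start.
- arm.read_moment(): the same for the moment, N m.
- arm.read_finger_gap(): opening from 0.0 (shut) to 1.0 (fully open).
- arm.read_gripper_force(): force on a finger pad.
Only numpy, scipy, OpenCV 4.12 (cv2) and the standard library are available. Lean on these libraries where they do the work, as an engineer would, in place of code of your own. Each camera call takes 0.05 s, during which the arm holds its last target. There are 200 camera calls.

## Working session

There is one attempt and no reset: what is moved stays moved. The work goes in short steps, each a Python script; the robot and the scene stay as the last script left them, time stands still between calls to the robot, and variables do not carry over. Pictures are saved under pics/ and viewed, at most 10 in all, crops included, and the job is handed in when it is done.

```bash
mkdir -p pics; python3 - <<'E'
from plant import arm, hand, capture
import cv2
for n in("top","side"):
    c=capture(n); cv2.imwrite(f"pics/{n}0.png",c["image"][:,:,::-1]); print(c["camera_matrix"].tolist(),c["cam_to_world"].round(4).tolist())
print(arm.read_t(),arm.grip_depth,arm.read_orientation(),arm.read_force())
E
```

```text
[[577.3985454027443, 0.0, 326.3637926374891], [0.0, 577.3985454027443, 239.9833248009454], [0.0, 0.0, 1.0]] [[-0.0202, -0.9939, 0.1083, 0.3931], [-0.9997, 0.0186, -0.015, -0.0698], [0.0129, -0.1086, -0.994, 1.4724], [0.0, 0.0, 0.0, 1.0]]
[[545.0004814395463, 0.0, 317.15395489738796], [0.0, 545.0004814395463, 238.43414770133953], [0.0, 0.0, 1.0]] [[-0.9927, -0.0731, 0.0954, 0.4141], [-0.1197, 0.6713, -0.7315, 0.8697], [-0.0105, -0.7376, -0.6752, 0.9422], [0.0, 0.0, 0.0, 1.0]]
0.1 0.0187 [-3.14034940e+00  1.50584586e-05  2.56818252e-01] [ 0.02112409  0.19538645 -0.78961883]
```

View pics/top0.png

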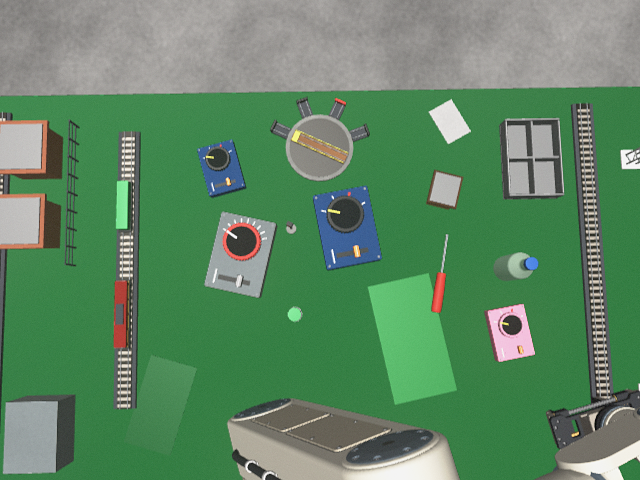

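View pics/side0.png

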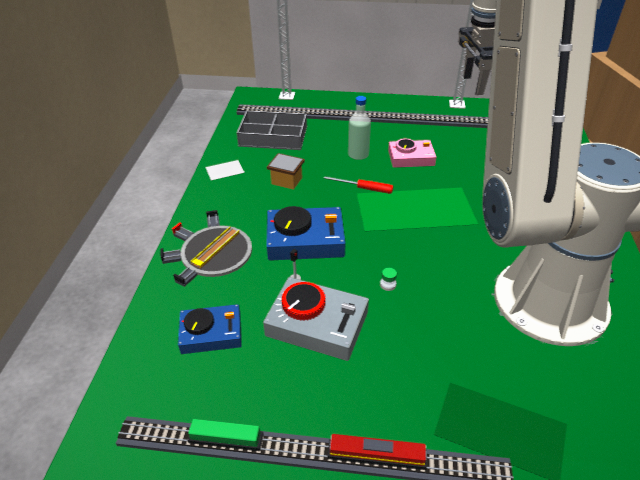

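The blue unit, the larger of the two blue ones, is at top px (347,228). Its dial is near (345,213), the orange tab near (356,252) and the pointer points image-left. The signal is at (291,228) and the paint jar at (295,314). I'll zoom in and segment.

```bash
cat > h.py <<'E'
from plant import arm, hand, capture
import cv2, numpy as np
def at(c,u,v,z):
    d=c["cam_to_world"][:3,:3]@np.linalg.inv(c["camera_matrix"])@[u,v,1]; o=c["cam_to_world"][:3,3]
    return o+d*(z-o[2])/d[2]
def blob(c,roi,f,big=True):
    """f(h,s,v)->mask in roi (u0,v0,u1,v1); largest blob contour"""
    u0,v0,u1,v1=roi; h,s,v=cv2.split(cv2.cvtColor(c["image"][v0:v1,u0:u1],cv2.COLOR_RGB2HSV))
    k=max(cv2.findContours(f(h,s,v).astype(np.uint8),0,1)[0],key=cv2.contourArea)
    return k.reshape(-1,2)+[u0,v0]
def cen(k): 
    m=cv2.moments(k.astype(np.int32).reshape(-1,1,2)); return m["m10"]/m["m00"],m["m01"]/m["m00"]
orange=lambda h,s,v:(h>8)&(h<22)&(s>130)&(v>110)
yellow=lambda h,s,v:(h>24)&(h<35)&(s>130)&(v>110)
E
python3 - <<'E'
from h import *
c=capture("top")
roi=(308,180,386,275)
b=blob(c,roi,lambda h,s,v:(h>100)&(h<130)&(s>100)&(v>50))
r=cv2.minAreaRect(b.astype(np.float32)); print("box",r)
P=np.array([at(c,*p,0.05) for p in cv2.boxPoints(r)]); print(P.round(4))
ctr=P.mean(0)[:2]
o=cen(blob(c,(308,230,386,275),orange)); L=at(c,*o,.07); print("lock",o,L)
k=blob(c,(320,190,372,236),lambda h,s,v:(v<60)); (u,v),rad=cv2.minEnclosingCircle(k.astype(np.float32)); D=at(c,u,v,.07);print("dial",u,v,rad,D,np.linalg.norm(at(c,u+rad,v,.07)-D))
y=cen(blob(c,(320,190,372,236),yellow)); Y=at(c,*y,.078); print("ptr",y,Y)
e=[P[(i+1)%4]-P[i] for i in range(2)]; e=max(e,key=np.linalg.norm); e=e*np.sign(e[0]); t=np.arctan2(e[1],e[0]); print("yaw",t,[np.linalg.norm(P[(i+1)%4]-P[i]) for i in range(2)])
R=np.array([[np.cos(t),-np.sin(t)],[np.sin(t),np.cos(t)]])
print("ctr",ctr,"dial local",(D[:2]-ctr)@R,"lock local",(L[:2]-ctr)@R)
w=Y[:2]-D[:2]; print("q",1.178-(np.arctan2(w[1],w[0])-t))
cv2.imwrite("pics/z.png",cv2.resize(c["image"][90:280,270:390,::-1],None,fx=3.1,fy=3.1,interpolation=cv2.INTER_CUBIC))
E
```

```text
box ((346.8272705078125, 227.302001953125), (75.74234771728516, 56.08859634399414), 78.95905303955078)
[[ 0.6606 -0.0578  0.05  ]
 [ 0.6855 -0.1962  0.05  ]
 [ 0.498  -0.2269  0.05  ]
 [ 0.4741 -0.0903  0.05  ]]
lock (358.17777777777775, 250.4222222222222) [ 0.51888207 -0.16810851  0.07      ]
dial 345.03125 213.4375 14.534709930419922 [ 0.61069449 -0.13817418  0.07      ] 0.03573995289403801Traceback (most recent call last):
  File "<stdin>", line 10, in <module>
  File "h.py", line 12, in cen
    m=cv2.moments(k.astype(np.int32).reshape(-1,1,2)); return m["m10"]/m["m00"],m["m01"]/m["m00"]
                                                              ~~~~~~~~^~~~~~~~~
ZeroDivisionError: float division by zero
```

```bash
cat >> h.py <<'E'
C=np.array([.5796,-.1428]); T=.168
R=np.array([[np.cos(T),-np.sin(T)],[np.sin(T),np.cos(T)]])
W=lambda x,y:C+R@[x,y]
D=W(.03,0)
def state(c):
    h,s,v=cv2.split(cv2.cvtColor(c["image"][190:236,320:372],cv2.COLOR_RGB2HSV))
    b,a=np.nonzero((h>20)&(h<36)&(s>90)&(v>120)); q=None
    if len(a):
        w=R.T@(at(c,a.mean()+320,b.mean()+190,.078)[:2]-D); q=(1.178-np.arctan2(w[1],w[0])+1)%(2*np.pi)-1
    o=R.T@(at(c,*cen(blob(c,(308,230,386,275),orange)),.067)[:2]-C)
    return q,len(a),o
E
python3 - <<'E'
from h import *
c=capture("top"); print(D,state(c))
cv2.imwrite("pics/z.png",cv2.resize(c["image"][90:280,270:390,::-1],None,fx=3.1,fy=3.1,interpolation=cv2.INTER_CUBIC))
E
```

```text
[ 0.60917763 -0.13778367] (np.float64(0.01658922067814439), 37, array([-0.06402822, -0.01488805]))
```

View pics/z.png

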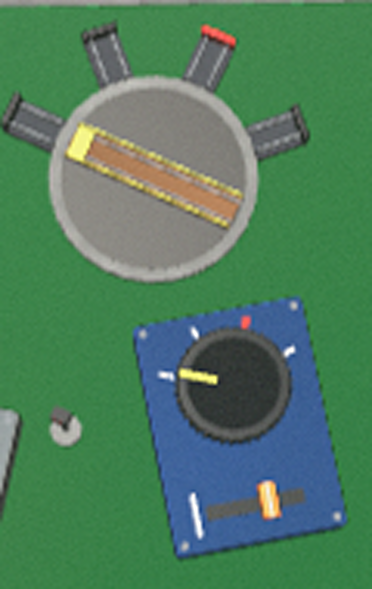

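Dial at q≈0, so it needs two clicks. The lock tab is at local (-64,-15) mm, which fits the unit's geometry. First click next.

```bash
cat >> h.py <<'E'
def P(a,z): return [D[0]+.03*np.cos(a),D[1]+.03*np.sin(a),z]
def stroke(a0,ang,n=5,z=.0734):
    arm.goto(P(a0,.11),[np.pi,0,a0])
    arm.move_l(P(a0,.082),feed=.08)
    print("touch",arm.move_l(P(a0,z),feed=.03,threshold=15),arm.read_tcp_pos(),arm.read_force())
    for i in range(1,n+1):
        a=a0-ang*i/n; arm.move_l(P(a,z),[np.pi,0,a],feed=.03)
    f=arm.read_force(); arm.move_l(P(a,.11),feed=.15)
    print("end",f,arm.read_t(),state(capture("top")))
E
python3 - <<'E'
from h import *
hand.grasp(10)
print(arm.read_t(),arm.read_finger_gap())
stroke(0.55,.80)
c=capture("top");cv2.imwrite("pics/s1.png",cv2.resize(c["image"][90:280,240:400,::-1],None,fx=3,fy=3))
E
```

```text
1.5417 0.003264736377110512
touch False [ 0.63466382 -0.12207778  0.0732509 ] [0.27751452 0.13788333 0.32313306]Traceback (most recent call last):
  File "<stdin>", line 4, in <module>
  File "h.py", line 34, in stroke
    print("end",f,arm.read_t(),state(capture("top")))
                               ~~~~~^^^^^^^^^^^^^^^^
  File "h.py", line 24, in state
    o=R.T@(at(c,*cen(blob(c,(308,230,386,275),orange)),.067)[:2]-C)
                     ~~~~^^^^^^^^^^^^^^^^^^^^^^^^^^^^
  File "h.py", line 9, in blob
    k=max(cv2.findContours(f(h,s,v).astype(np.uint8),0,1)[0],key=cv2.contourArea)
ValueError: max() iterable argument is empty
```

```bash
python3 - <<'E'
from h import *
print(arm.read_t(),arm.read_force(),arm.read_tcp_pos())
arm.move_l(P(-.25,.0734),feed=.1); print(arm.read_force(),arm.read_tcp_pos())
c=capture("side");t=capture("top")
a=cv2.resize(c["image"][150:290,150:360],None,fx=3.4,fy=3.4)
cv2.imwrite("pics/s1.png",a[:,:,::-1])
E
```

```text
6.8833 [-0.14758225 -0.33698166 -0.23404371] [ 0.63798519 -0.14500052  0.10956148]
[-0.38044449 -0.36303308  0.94797435] [ 0.63785383 -0.14511094  0.07264351]
```

View pics/s1.png

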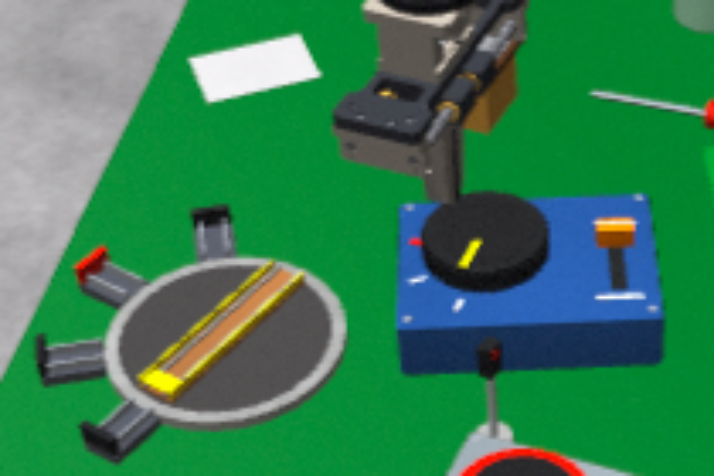

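```bash
python3 - <<'E'
from h import *
c=capture("side")
def pr(p):
    M=c["cam_to_world"]; q=c["camera_matrix"]@(M[:3,:3].T@(np.array(p)-M[:3,3])); q=q[:2]/q[2]; return ((q-[150,150])*3.4).round()
t=arm.read_tcp_pos(); print("tcp",pr(t)); print("dial",pr([*D,.078]),[pr([D[0]+.045*np.cos(a),D[1]+.045*np.sin(a),.078]).tolist() for a in np.arange(4)*np.pi/2])
print("lock",pr([*W(-.065,-.015),.07])); print("box",[pr([*W(x,y),.05]).tolist() for x in(-.095,.095) for y in(-.07,.07)])
print([ (z,pr([t[0],t[1],z])) for z in(.09,.1,.11)])
E
```

```text
tcp [442. 222.]
dial [480. 227.] [[419.0, 223.0], [470.0, 268.0], [542.0, 231.0], [489.0, 188.0]]
lock [610. 217.]
box [[644.0, 190.0], [660.0, 314.0], [395.0, 199.0], [391.0, 325.0]]
[(0.09, array([440., 205.])), (0.1, array([440., 194.])), (0.11, array([439., 183.]))]
```

```bash
python3 - <<'E'
from h import *
c=capture("side");t=capture("top")
f=lambda i:cv2.convertScaleAbs(cv2.resize(i,(400,400),interpolation=cv2.INTER_CUBIC),alpha=1.8,beta=20)
cv2.imwrite("pics/s2.png",np.hstack([f(c["image"][155:245,240:330]),f(t["image"][160:260,300:400])])[:,:,::-1])
print(arm.read_orientation())
E
```

```text
[-3.14154956e+00 -1.08582286e-03 -2.50018189e-01]
```

View pics/s2.png

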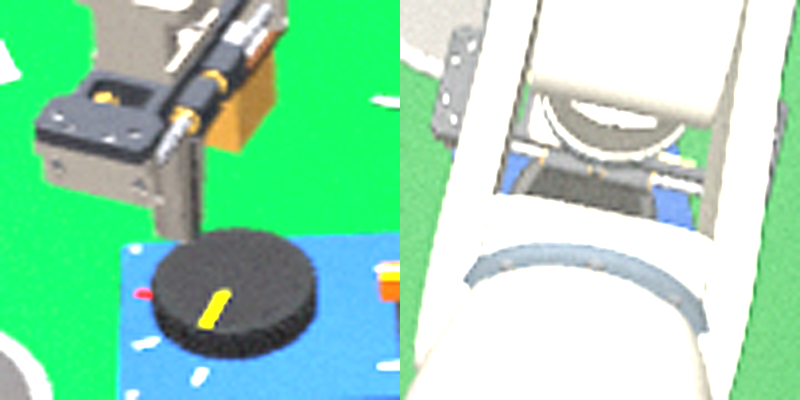

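The fingertip shows about 15 mm above, or behind, where the TCP says it is (side px ≈ (279,209) against a predicted (280,215–220)), and the dial hasn't moved. I'll raise it and probe gently down near the dial's centre for the true contact height.

```bash
python3 - <<'E'
from h import *
M=capture("side"); 
def pr(p):
    m=M["cam_to_world"]; q=M["camera_matrix"]@(m[:3,:3].T@(np.array(p)-m[:3,3])); return (q[:2]/q[2]-[240,155])*400/90
t=arm.read_tcp_pos(); c,s=np.cos(-.25),np.sin(-.25)
for x in(-.0375,.0375): print("body front bottom",pr(t+[c*x-s*.0945,s*x+c*.0945,.0877]).round())
arm.move_l(P(-.25,.1),feed=.15)
arm.move_l([D[0]+.015,D[1],.1],feed=.15); f0=arm.read_force()
hit=arm.move_l([D[0]+.015,D[1],.056],feed=.03,threshold=3)
print(hit,arm.read_tcp_pos(),arm.read_force()-f0,arm.read_t(),arm.read_finger_gap())
i=capture("side")["image"][155:245,240:330]
cv2.imwrite("pics/s3.png",cv2.convertScaleAbs(cv2.resize(i,(500,500),interpolation=cv2.INTER_CUBIC),alpha=1.8,beta=20)[:,:,::-1])
E
```

```text
body front bottom [159. 264.]
body front bottom [ 25. 231.]
False [ 0.62431857 -0.13781217  0.0561867 ] [-0.67773906 -0.69096825 -0.75879156] 9.9 0.004670111871999828
```

View pics/s3.png

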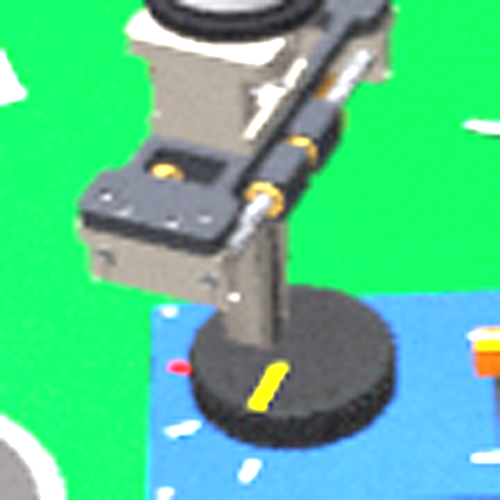

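The tip is over the dial and the view shows it still slightly above the face, so the true tip is over 20 mm higher than its reading. I'll keep probing down.

```bash
python3 - <<'E'
from h import *
f0=arm.read_force()
for z in np.arange(.054,.028,-.002):
    hit=arm.move_l([D[0]+.015,D[1],z],feed=.03,threshold=3)
    f=arm.read_force()-f0; print(hit,arm.read_tcp_pos().round(4),f.round(1))
    if hit or abs(f[2])>2.5: break
print(arm.read_t())
E
```

```text
False [ 0.6241 -0.1378  0.0539] [-0.7 -0.2 -0.3]
False [ 0.6241 -0.1378  0.0519] [-0.7 -0.3 -1. ]
False [ 0.6243 -0.1378  0.0501] [-0.3  1.1  2.9]
10.7
```

Contact reads z≈0.052 for a true 0.078, so the tip sits about 26 mm above the reading. I'll correct for that and do the first click, watching the pointer with the side camera.

```bash
cat >> h.py <<'E'
def qside():
    c=capture("side"); h,s,v=cv2.split(cv2.cvtColor(c["image"][200:240,268:318],cv2.COLOR_RGB2HSV))
    b,a=np.nonzero((h>22)&(h<36)&(s>130)&(v>90))
    if len(a)<5: return None
    w=R.T@(at(c,a.mean()+268,b.mean()+200,.078)[:2]-D); return (1.178-np.arctan2(w[1],w[0])+1)%(2*np.pi)-1,len(a),np.hypot(*w)
def stroke(a0,ang,n=5,z=.0476):
    arm.goto(P(a0,.075),[np.pi,0,a0]); f0=arm.read_force(); print("q",qside())
    arm.move_l(P(a0,.056),feed=.08)
    print("touch",arm.move_l(P(a0,z),feed=.03,threshold=15),arm.read_tcp_pos(),arm.read_force()-f0)
    for i in range(1,n+1):
        a=a0-ang*i/n; arm.move_l(P(a,z),[np.pi,0,a],feed=.03)
        print(qside(),(arm.read_force()-f0).round(1))
    arm.move_l(P(a,.075),feed=.1)
    print("end",arm.read_t(),qside())
E
python3 - <<'E'
from h import *
arm.move_l([D[0]+.015,D[1],.075],feed=.1)
stroke(0.55,.80)
E
```

```text
q (np.float64(-0.08759647315556607), 32, np.float64(0.027726668518088967))
touch False [ 0.6355893  -0.12220439  0.04823112] [0.78632035 0.6028345  5.40665402]
(np.float64(-0.012903630540933353), 30, np.float64(0.030398356835315176)) [-0.8  0.6  5.8]
(np.float64(0.07021728972868524), 38, np.float64(0.03136915244882687)) [-1.8  1.2  5.4]
(np.float64(0.17523903704548482), 32, np.float64(0.030520202196301475)) [-0.5  0.6  5.3]
(np.float64(0.32811286808940343), 32, np.float64(0.029676452576463317)) [-2.  -0.3  6.3]
(np.float64(0.4871678980960079), 31, np.float64(0.029250990724683196)) [-3.2 -1.5  5.4]
end 14.9583 (np.float64(0.7489774869483883), 32, np.float64(0.02679691850231637))
```

First click done (q≈0.785). The second stroke is the same.

```bash
python3 - <<'E'
from h import *
stroke(0.55,.80)
E
```

```text
q (np.float64(0.7489774869483883), 32, np.float64(0.02679691850231637))
touch False [ 0.63555765 -0.12221043  0.04822189] [ 0.71319876 -0.16632027  5.80499814]
(np.float64(0.6937152518262637), 11, np.float64(0.025381801825155793)) [0.  1.6 5.5]
(np.float64(0.8093942084426455), 14, np.float64(0.02464033335557133)) [-0.3  2.4  4.9]
(np.float64(0.886325123721474), 18, np.float64(0.024869707300363947)) [-0.3  2.1  5.3]
(np.float64(1.1005006538798408), 15, np.float64(0.022362697047870164)) [-1.3 -1.2  5.2]
(np.float64(1.2639486183888637), 14, np.float64(0.0220123618875655)) [-1.7 -0.6  4.5]
end 18.8583 (np.float64(1.6091227305404394), 28, np.float64(0.025686053153337336))
```

Dial is at the red detent (q≈1.6). Now the lock slide: push along the unit's +y.

```bash
python3 - <<'E'
from h import *
yaw=T-np.pi/2
L=lambda y,z:[*W(-.065,y),z]
arm.move_l(P(-.25,.10),feed=.15)
arm.goto(L(-.048,.09),[np.pi,0,yaw]); f0=arm.read_force()
print("down",arm.move_l(L(-.048,.033),feed=.08,threshold=5),arm.read_tcp_pos(),qside(),arm.read_force()-f0)
hit=arm.move_l(L(.010,.033),feed=.025,threshold=9)
p=arm.read_tcp_pos(); print("push",hit,R.T@(p[:2]-C),p[2],arm.read_force()-f0)
i=capture("side")["image"]
arm.move_l([*W(-.065,(R.T@(p[:2]-C))[1]-.012),.033],feed=.08)
q=arm.read_tcp_pos(); arm.move_l([q[0],q[1],.12],feed=.2)
print(arm.read_t(),qside())
cv2.imwrite("pics/s4.png",cv2.resize(np.hstack([i[180:280,250:360],capture("side")["image"][180:280,250:360]]),None,fx=3.5,fy=3.5)[:,:,::-1])
E
```

```text
down False [ 0.52384028 -0.20109411  0.03322778] (np.float64(1.6091227305404394), 28, np.float64(0.025686053153337336)) [-0.70592839  0.31433352  0.3429569 ]
push True [-0.06503131 -0.00069124] 0.032979098068756985 [-0.51821297 -4.16395081  1.97787332]
23.7167 (np.float64(1.6091227305404394), 28, np.float64(0.025686053153337336))
```

View pics/s4.png

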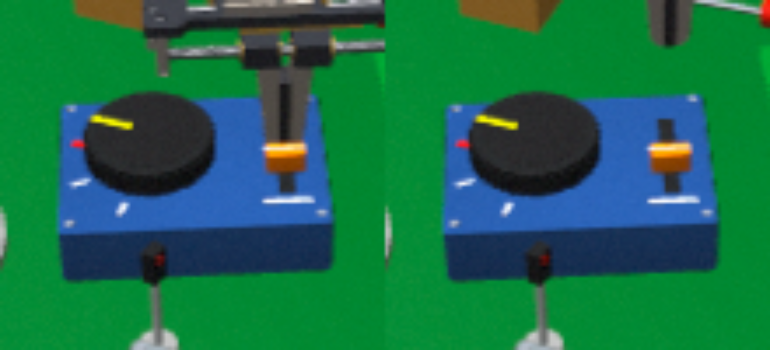

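The pointer is aligned with the red tick (about (78,144) in the left half). The tab has moved, so I'll back the arm off and check from above.

```bash
python3 - <<'E'
from h import *
arm.goto([.3,-.45,.2],[np.pi,0,T-np.pi/2])
c=capture("top"); print(arm.read_t(),state(c))
cv2.imwrite("pics/s5.png",cv2.resize(c["image"][90:280,190:390,::-1],None,fx=3.1,fy=3.1,interpolation=cv2.INTER_CUBIC))
E
```

```text
25.2417 (np.float64(1.54785721777046), 35, array([-0.06413328,  0.00993003]))
```

View pics/s5.png

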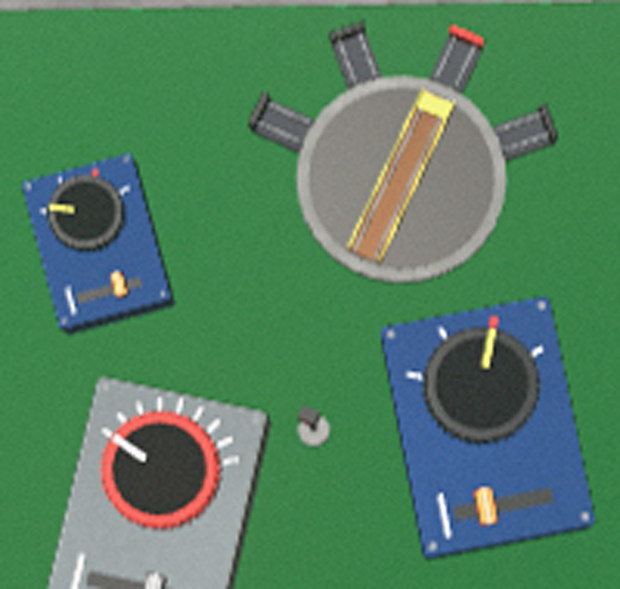

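The dial and bridge line up with red. The tab moved about 25 mm, and its start offset was unknown, so I can't tell whether it reached the stop. I'll push again, more firmly.

```bash
python3 - <<'E'
from h import *
yaw=T-np.pi/2
L=lambda y,z:[*W(-.065,y),z]
arm.goto(L(-.03,.09),[np.pi,0,yaw])
arm.move_l(L(-.03,.033),feed=.1,threshold=5); f0=arm.read_force()
for thr,y in((12,.004),(25,.012)):
    hit=arm.move_l(L(y,.033),feed=.02,threshold=thr)
    p=arm.read_tcp_pos(); l=R.T@(p[:2]-C); print("push",hit,l,R.T@(arm.read_force()-f0)[:2],arm.read_t())
arm.move_l(L(l[1]-.015,.033),feed=.1); arm.move_l(L(l[1]-.015,.12),feed=.2)
arm.goto([.3,-.45,.2],[np.pi,0,yaw])
print(arm.read_t(),state(capture("top")),qside())
E
```

```text
push True [-0.06492124 -0.00073062] [ 0.6146909  -3.82665742] 28.7
push True [-0.0648373  -0.00081268] [-0.16211154 -7.08928443] 29.0417
31.3 (np.float64(1.54785721777046), 35, array([-0.06413328,  0.00993003])) (np.float64(1.6091227305404394), 28, np.float64(0.025686053153337336))
```

```bash
python3 - <<'E'
from plant import arm
arm.pause(.3); print(arm.close_job(), arm.read_t())
E
```

```text
the job is handed in; nothing more can be done
the job is handed in; nothing more can be done
```

The job is handed in at about 31.6 s of the 51 s: the dial clicked two detents to the red mark with the bridge on the red-ended track, then the orange slide went left until it would not move under a second, firmer push. The result was not shown, and "fully across" rests on that firm stop, since the camera alone showed about 25 mm of travel.

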